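# Pack the tins into the travel larder box and lock it

### The arm

A 6-joint arm with a two-finger parallel gripper is mounted at the origin on a cart in front of the work surface, level with it; the furniture and walls round the work are solid. World frame = base frame: x ahead of the robot, y to its left, z up, the work surface at z = 0. Lengths are in m, angles in rad, forces in N, time in s.
With the tool pointing down it reaches from about 0.375 to 0.9 m from the base axis. Payload 3.1 kg.
Tool frame: the origin (TCP) lies between the finger pads; the fingertips stand 17 mm ahead of it and the grasp point (between the pads) lies 2 mm behind it (robot.nose_length is the distance from the TCP to the fingertips, in m); z points along the fingers, y is the line along which they close (so a half turn about z gives the same grasp; the last joint's range is limited). The gripper opens to 87 mm and grips with 3 to 60 N. Pads are 19 mm wide; open, the fingers measure 117 mm over their backs; the gripper's body (75 mm by 190 mm) begins 51 mm behind the grasp point.
Start: joints at [1.109, 0.527, 1.433, -0, 1.181, -0.178], TCP at [0.175, 0.6, 0.24] pointing down, gripper open.
Joint ranges: [-3.08, 3.08], [-0.75, 2.2], [0.22, 2.44], [-1.43, 4.57], [0, 2.65], [-2.85, 2.85]. Speed limits (rad/s): [2.79, 2.79, 3.14, 3.14, 3.14, 3.14].

### API

Orientations are given as a unit quaternion [x, y, z, w].
In Python, from rig import robot, cams gives the robot as it stands.
- The arm moves only by the shell command python3 -m pendant 'ROWS' [FORCE]. ROWS is JSON, a list of rows, each an object with "jaw": the opening, from 0 (shut) to 1 (fully open); "linear": the shift along the tool's x, y, z in cm, a list of three; "twist": the turn about the tool's z in degrees. A call has 1 to 12 rows; each row shifts and turns the commanded pose from where the row before left it, along the tool's axes as they then stand; what a row does not reach is not made up. A row lasts 1/12 s, in which the tool goes at most 41.7 mm and 7.16 degrees, less where a joint would pass 70% of its speed; a pose out of reach is approached as far as the arm can. A call is refused whole if a number of a shift passes 4.17 or a number of a turn 7.16, either way. A call with a gripper value outside its range is refused whole. The fingers move at their own pace and stop on an object; FORCE is the grip in N (left out, the last holds). Time passes only in rows, so rows that do not move let the fingers close. It gives the time, the measured TCP pose, the force, the opening and the grip force at its end, in the units of the state.
- robot.get_obs(): the state, without advancing time (a new reading comes with each control period).
- cams.camera(name): name is "scene" or "top" or "wrist"; returns a dict with "color" (480x640x3 uint8, blue, green, red), "depth" (480x640 float32, m along the optical axis (not along the pixel's ray), 0 where there is no reading), "fov_y" (degrees; the focal length in pixels is half the picture's height over the tangent of half this angle, whatever the lens; pixels are square), "cx", "cy" (the principal point, pixels), "k1" (the pictures are not rectified: a ray, as slopes to the right and down, at radius r is drawn at 1 + k1 r^2 times it, then the intrinsics apply), "view" (4x4, takes a point from world to camera coordinates). Camera axes: x right, y down, z forward; pixel columns grow to the right and rows downward; lengths in m; the calibration is good to about 2 mm. A picture is of the moment at which its call begins.
- robot.hand_in(): hands the job in; it is judged then, once.
The state is a dict: "time": time; "q": joint angles; "joint_velocities": joint speeds; "joint_torque": joint torques, N m; "position": TCP position; "tool_rot": TCP orientation; "ft_force": force on the tool from outside, world axes, zero at the start; "moment": the same for the moment, N m; "grip_width": finger opening in m; "grip_force": force on a finger pad.
Only numpy, scipy, OpenCV 4.12 (cv2) and the standard library are available. Lean on these libraries where they do the work, as an engineer would, in place of code of your own. Each camera call takes 0.05 s, during which the arm holds its last target. There are 200 camera calls.

### The job

Pack the travel larder box for the road: swing its hook aside, hold the tab on the cover pressed down while you slide the cover fully open, and stand every small tin that is waiting to the right of the box upright on its floor. Then slide the cover fully shut until its tab springs up and locks, and swing the hook closed behind the cover's stud. Do not knock over the glass or the jar that stand behind the tins.

Things in the scene. Friction and masses are not known exactly. Their poses are not given: they have to be found in the camera images.
- larder_box: wooden travel larder box, fixed in place: 180 mm wide (its x, away from the robot), 440 mm long (y from -240 to +200 mm of the origin, + to the robot's left), 104 mm high (rail tops). Origin on its underside, mid-width; z up. Tin compartment at the right; at the left (y > 65 mm) a fixed deck, top at z = 80 mm, with a drawer front that does not open
- floor (a point): middle of the tin compartment's floor, 6 mm above the worktop. The compartment spans 137.5 mm either way along box y (box y -210 to +65 mm) and 160 mm across, but its mouth between the aluminium rails (underside of lips at z = 99 mm) is only 142 mm wide
- cover (a joint): how far the thin wooden cover is slid open along the side rails, m: 0 shut, 0.265 fully open; opens toward box +y (robot's left), then overhangs that end by 135 mm; about 1.2 N friction. Fully open, the mouth is clear from box y -210 to +53 mm. Cover top at z = 97 mm, lowest part 83 mm, above any tin standing on the floor
- tab (a joint): how far the cover's release tab is pressed down, m: 0 up, 0.008 fully down; spring 2.5 N (up) to 5 N (down). With the cover fully shut or fully open its ears stand in notches of the rails and lock the cover; pressed 5 mm or more it can slide. Between, the rails keep it down (4 mm); at either end it springs up once let go
- rib_top (a point): middle of the top of the tab's thumb rib, a grey ridge 50 mm long across the box, 12 mm thick along the slide, 20 mm high, mid on the tab plate (80 mm across, 60 mm along; top 103 mm above the worktop when up). Moves with cover and tab: box y = -80 mm shut, +185 mm open. May be pinched or pushed
- hook (a joint): angle of the steel cabin hook lying on top of the box's right end, rad: 0 shut (arm along the box, beak behind the cover's stud); opens counter-clockwise from above, toward the robot, to 1.8; stays where left (0.03 N m friction). Near 0 it bars the cover; from 1.0 up it is well clear
- hook_axis (a point): the hook's vertical pivot axis, on the metal plate at the box's right end, 104 mm above the worktop
- hook_knob (a point): middle of the top of the dark upright knob on the hook's arm, 50 mm from the pivot axis: 12 mm across, 24 mm tall, top 132 mm above the worktop; pinch or push it round the pivot. Beside it (17 mm centre to centre when shut) is the cover's steel stud, top 112 mm above the worktop
- tin_a: one of the identical small food tins, if present (some are absent in each run): round, 58 mm across, 72 mm tall, about 0.18 kg; origin at the centre of its underside, z up. At the start it stands upright on the worktop to the right of the box
- tin_b: one of the identical small food tins, if present (some are absent in each run): round, 58 mm across, 72 mm tall, about 0.18 kg; origin at the centre of its underside, z up. At the start it stands upright on the worktop to the right of the box
- tin_c: one of the identical small food tins, if present (some are absent in each run): round, 58 mm across, 72 mm tall, about 0.18 kg; origin at the centre of its underside, z up. At the start it stands upright on the worktop to the right of the box
- tin_d: one of the identical small food tins, if present (some are absent in each run): round, 58 mm across, 72 mm tall, about 0.18 kg; origin at the centre of its underside, z up. At the start it stands upright on the worktop to the right of the box
- honey_jar: a jar with a white lid, 76 mm across, 103 mm tall, standing behind the tins; a bystander; origin at the centre of its underside, z up
- glass: an empty drinking glass, 77 mm across, 93 mm tall, behind the tins; a bystander; origin at the centre of its underside, z up
Things that resemble listed ones, but are neither listed nor needed, are in the scene too. What is shaped like the tin_d but yellow is not meant.

How it is judged:
On the way, in this order (a step that is already met when the one before it is completed fails the run):
1. the cover is slid fully open (to within 15 mm) (value of joint cover above 0.25 m), for 0.2 s.
2. every small tin present stands in the box (x of tin_a in the frame of larder_box between -0.065 and 0.065 m and y of tin_a in the frame of larder_box between -0.21 and 0.066 m and z of each of tin_a, tin_b, tin_c, tin_d in the frame of larder_box below 0.016 m and angle between each of tin_a, tin_b, tin_c, tin_d's own z axis and vertical below 0.15 rad and x of tin_b in the frame of larder_box between -0.065 and 0.065 m and y of tin_b in the frame of larder_box between -0.21 and 0.066 m and x of tin_c in the frame of larder_box between -0.065 and 0.065 m and y of tin_c in the frame of larder_box between -0.21 and 0.066 m and x of tin_d in the frame of larder_box between -0.065 and 0.065 m and y of tin_d in the frame of larder_box between -0.21 and 0.066 m), for 0.3 s.
3. the cover is fully shut and its tab is up in the notches (value of joint cover below 0.006 m and value of joint tab below 0.002 m), for 0.3 s.
4. the hook is closed behind the stud (value of joint hook below 0.09 rad), for 0.2 s.
At the end, for the whole second after the job is handed in: Every small tin present stands upright (within 0.15 rad) on the compartment floor, at rest; the cover is shut to within 6 mm with its tab up (within 2 mm); the hook is within 0.09 rad of closed (all of step 2 and all of step 3 and value of joint hook below 0.09 rad and contact force between larder_box and the fingers below 0.2 N and linear speed of each of tin_a, tin_b, tin_c, tin_d below 0.03 m/s); the robot touches nothing.
It fails at once if the jar or the glass is knocked over (tilted beyond 0.6 rad) (angle between any of honey_jar, glass's own z axis and vertical above 0.6 rad).
Of tin_a, tin_b, tin_c, tin_d only 2 to 4 are there at a start; the rules pass over those that are not, and their reading is None.
At some moment in a run one of tin_a, tin_b, tin_c, tin_d may be knocked a few centimetres aside while the robot is not near it.
It also fails if it takes over 210 s, if anything falls off the work surface, if the arm or the gripper's body presses on something with over 40 N, if the wrist force passes 120 N, or if a joint passes its speed limit or range.

## Working session

There is one attempt and no reset: what is moved stays moved. The work goes in short steps, Python scripts to look and compute and a shell command to move; the robot and the scene stay as the last step left them, time stands still between calls to the robot, and variables do not carry over. Pictures are saved under pics/ and viewed, at most 14 in all, crops included, and the job is handed in when it is done.

```bash
ls; mkdir -p pics; cat > h.py <<'E'
import numpy as np, cv2
from rig import robot, cams
def K(c):
    f=240/np.tan(np.radians(c['fov_y'])/2); return f
def snap(n,name=None):
    c=cams.camera(n)
    if name: cv2.imwrite('pics/'+name,c['color'])
    return c
def ray(c,u,v):
    f=K(c); d=np.array([(u-c['cx'])/f,(v-c['cy'])/f]); s=d.copy()
    for _ in range(20): s=d/(1+c['k1']*(s@s))
    V=np.array(c['view']); R=V[:3,:3]; o=-R.T@V[:3,3]
    return o, R.T@np.array([s[0],s[1],1.])
def plane(c,u,v,z):
    o,d=ray(c,u,v); return o+d*(z-o[2])/d[2]
def dep(c,u,v):
    o,d=ray(c,u,v); return o+d*float(c['depth'][int(round(v)),int(round(u))])
def proj(c,p):
    V=np.array(c['view']); q=V[:3,:3]@np.asarray(p)+V[:3,3]; s=q[:2]/q[2]; s=s*(1+c['k1']*(s@s)); return s*K(c)+[c['cx'],c['cy']]
E
python3 - <<'E'
from h import *
print(robot.get_obs())
for n in ['scene','top']:
    c=snap(n,n+'0.png'); print(n,c['fov_y'],c['cx'],c['cy'],c['k1'],c['view'])
E
```

```text
pics
{'time': 0.0, 'q': array([ 1.10851815e+00,  5.28478738e-01,  1.43391057e+00, -2.66818009e-06,
        1.18136656e+00, -1.78524670e-01]), 'joint_velocities': array([-3.06616111e-04,  6.57338681e-05,  1.33898692e-03,  8.40891742e-04,
       -1.22888459e-03,  8.95729806e-04]), 'joint_torque': array([-3.21153275e-03, -4.40046072e+01, -1.76592207e+01,  6.31632912e-02,
        5.83018397e-02, -1.61461403e-04]), 'position': array([0.17464832, 0.59937962, 0.23856123]), 'tool_rot': array([ 1.41400674e-01,  9.89951857e-01, -1.02695327e-03, -3.39479209e-04]), 'ft_force': array([-0.14605395, -0.41111166, -0.37361082]), 'moment': array([-0.00483026,  0.00873916, -0.01069095]), 'grip_force': 0.0, 'grip_width': 0.08687305614503105}
scene 44.81084410484204 328.5387131477943 245.63825225162105 -0.09473568832073591 [[-0.8764564  -0.48127986  0.01392419  0.42037881]
 [-0.38732663  0.68758987 -0.61416467  0.3910844 ]
 [ 0.28601095 -0.54368176 -0.78905505  1.01537985]
 [ 0.          0.          0.          1.        ]]
top 53.87242814796125 313.3366592757148 247.7463623577932 -0.02443700957716259 [[ 0.02140719 -0.9997689   0.00196864 -0.15518766]
 [-0.98090108 -0.02138387 -0.19332822  0.5600915 ]
 [ 0.19332564  0.00220757 -0.98113216  0.94980347]
 [ 0.          0.          0.          1.        ]]
```

View pics/scene0.png

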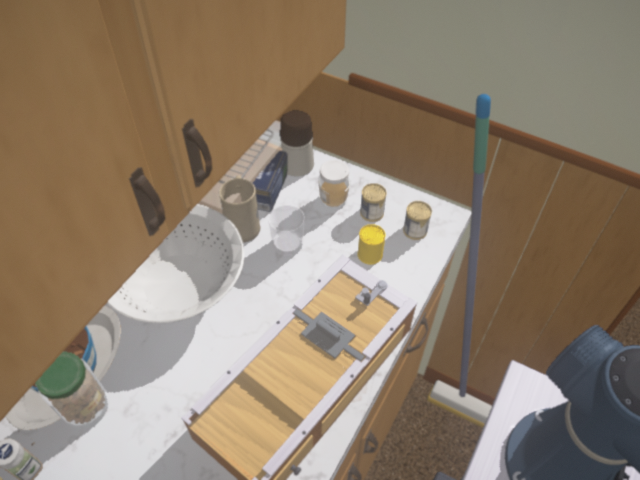

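View pics/top0.png

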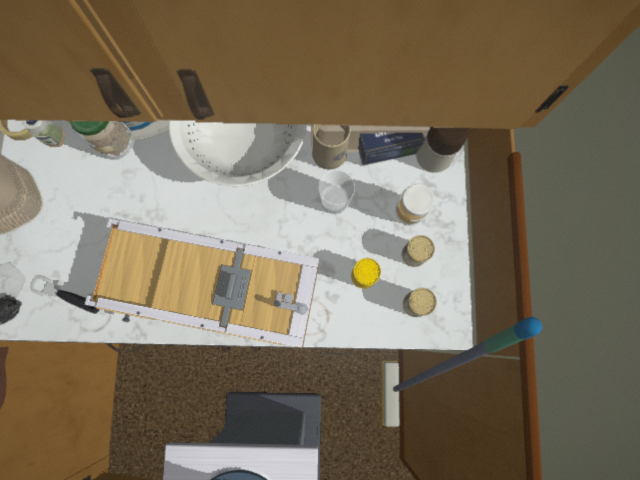

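Top view: two plain tins with tan lids at (420,250) and (421,301). The yellow one at (367,272) is the decoy; the glass is at (336,191) and the jar at (414,204). Both tins stand to the right of the box, and I'll confirm them in one enlarged crop.

```bash
python3 - <<'E'
from h import *
c=snap('top'); im=c['color']
cv2.imwrite('pics/crop1.png',cv2.resize(im[180:350,200:450],None,fx=3,fy=3,interpolation=cv2.INTER_CUBIC))
for n,p,z in [('tinA',(420,250),.072),('tinB',(421,301),.072),('yel',(367,272),.072),('glass',(336,180),.093),('jar',(416,200),.103),('rib',(233,287),.123),('knob',(279,295),.132),('pivot',(302,308),.104),
 ('RT',(317,262),.104),('RB',(303,343),.104),('LT',(113,221),.104),('LB',(90,303),.104)]:
    print(n,plane(c,*p,z).round(3),dep(c,*p).round(3))
E
```

```text
tinA [ 0.56  -0.366  0.072] [ 0.561 -0.367  0.069]
tinB [ 0.454 -0.366  0.072] [ 0.454 -0.367  0.069]
yel [ 0.511 -0.255  0.072] [ 0.512 -0.256  0.066]
glass [ 0.702 -0.188  0.093] [ 0.721 -0.19   0.041]
jar [ 0.659 -0.353  0.103] [ 0.658 -0.353  0.106]
rib [0.469 0.012 0.123] [0.469 0.013 0.116]
knob [ 0.454 -0.079  0.132] [ 0.456 -0.078  0.109]
pivot [ 0.432 -0.123  0.104] [ 0.432 -0.124  0.11 ]
RT [ 0.525 -0.151  0.104] [ 0.525 -0.151  0.104]
RB [ 0.364 -0.127  0.104] [ 0.364 -0.126  0.026]
LT [0.601 0.269 0.104] [0.603 0.273 0.095]
LB [0.432 0.298 0.104] [0.433 0.302 0.095]
```

View pics/crop1.png

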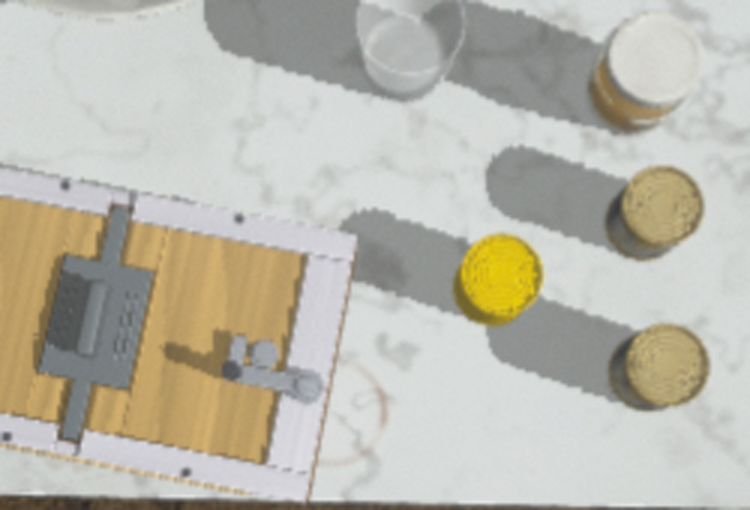

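The crop confirms it: plain steel tins with tan lids have their tops at (420.7,247.7) and (422.3,301), and only the decoy is yellow. The hook knob is at (277,303) and the rib at (230.7,286).

```bash
cat >> h.py <<'E'
def tool():
    o=robot.get_obs(); from scipy.spatial.transform import Rotation as R
    return np.array(o['position']), R.from_quat(o['tool_rot']).as_matrix()
def delta(p):
    t,R=tool(); return (R.T@(np.asarray(p)-t)*100).round(2)
def yaw():  # angle of tool y in world, deg
    R=tool()[1]; return np.degrees(np.arctan2(R[1,1],R[0,1]))
E
python3 - <<'E'
from h import *
c=snap('top'); s=snap('scene')
im=c['color']; hsv=cv2.cvtColor(im,cv2.COLOR_BGR2HSV)
P=lambda u,v,z: plane(c,200+u/3,180+v/3,z)
RT=P(355,238,.104);RB=P(307,500,.104)
LT=plane(c,113,221,.104);
print('RT,RB',RT,RB,np.linalg.norm(RT-RB))
# rail far edge direction, from several edge points (crop)
a=P(0,163,.104);b=P(355,238,.104)
print('dir far rail',np.degrees(np.arctan2(*(a-b)[:2][::-1])),'end dir',np.degrees(np.arctan2(*(RT-RB)[:2][::-1]))+90)
print('long',np.degrees(np.arctan2(*(LT-RT)[:2][::-1])),np.linalg.norm(LT-RT))
for n,u,v,z in [('rib',92,318,.123),('knob',232,370,.132),('pivot',308,385,.106),('stud',263,352,.112),('tinA',662,203,.072),('tinB',667,363,.072)]:
    p=P(u,v,z); print(n,p.round(4),'scene px',proj(s,p).round(0))
t=robot.get_obs()['position']; print(yaw())
cv2.imwrite('pics/scrop.png',cv2.resize(s['color'][270:390,260:430],None,fx=4,fy=4,interpolation=cv2.INTER_CUBIC))
E
```

```text
RT,RB [ 0.53009342 -0.15371976  0.104     ] [ 0.35733579 -0.12598678  0.104     ] 0.17496947282689446
dir far rail 79.15205633458855 end dir 80.88005227908744
long 80.53190268156445 0.4284242847227968
rib [0.4704 0.0163 0.123 ] scene px [330. 326.]
knob [ 0.438  -0.0766  0.132 ] scene px [369. 293.]
pivot [ 0.4313 -0.1248  0.106 ] scene px [382. 284.]
stud [ 0.4517 -0.0949  0.112 ] scene px [366. 289.]
tinA [ 0.565  -0.3677  0.072 ] scene px [374. 191.]
tinB [ 0.4536 -0.3687  0.072 ] scene px [419. 209.]
73.7399026609525
```

View pics/scrop.png

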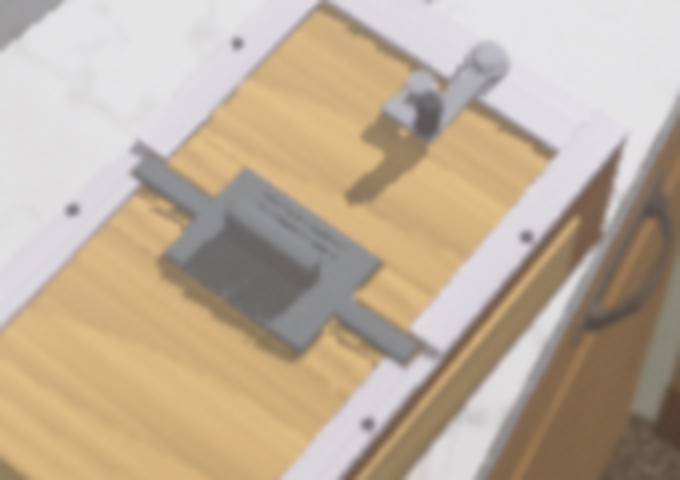

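```bash
python3 -m pendant '[{"jaw":1,"linear":[0,0,0],"twist":-6.56},{"jaw":1,"linear":[-2.4,-2.9,0],"twist":0},{"jaw":1,"linear":[-2.4,-2.9,0],"twist":0},{"jaw":1,"linear":[-2.4,-2.9,0],"twist":0},{"jaw":1,"linear":[-2.4,-2.9,0],"twist":0},{"jaw":1,"linear":[-2.4,-2.9,0],"twist":0},{"jaw":1,"linear":[-2.4,-2.9,0],"twist":0},{"jaw":1,"linear":[-2.4,-2.9,0],"twist":0},{"jaw":1,"linear":[-2.4,-2.9,0],"twist":0},{"jaw":1,"linear":[-2.4,-2.9,0],"twist":0},{"jaw":1,"linear":[-2.4,-2.9,0],"twist":0}]' 10
python3 -m pendant '[{"jaw":0.5,"linear":[-1.3,-3,0],"twist":0},{"jaw":0.5,"linear":[-1.3,-3,0],"twist":0},{"jaw":0.5,"linear":[-1.3,-3,0],"twist":0},{"jaw":0.5,"linear":[-1.3,-3,0],"twist":0},{"jaw":0.5,"linear":[-1.3,-3,0],"twist":0},{"jaw":0.5,"linear":[-1.3,-3,0],"twist":0},{"jaw":0.5,"linear":[-1.3,-3,0],"twist":0},{"jaw":0.5,"linear":[-1.3,-3,0],"twist":0},{"jaw":0.5,"linear":[-1.3,-3,0],"twist":0},{"jaw":0.5,"linear":[-1.2,-3,0],"twist":0},{"jaw":0.5,"linear":[0,-3,0],"twist":0}]'
python3 -c "
from h import *
print(delta((.439,-.076,.20)),yaw())"
```

```text
time: 1.17
position: [0.3632, 0.2721, 0.2397]
tool_rot: [0.084, 0.996, 0.0, 0.0]
ft_force: [0.1, 0.1, -0.0]
grip_width: 0.0869
grip_force: 0.0
time: 2.08
position: [0.4366, -0.076, 0.24]
tool_rot: [0.085, 0.996, -0.001, 0.002]
ft_force: [0.5, -0.4, 0.2]
grip_width: 0.0439
grip_force: 0.0
[-0.22  0.05  4.  ] 80.27793252068037
```

```bash
python3 -m pendant '[{"jaw":0.5,"linear":[-0.2,0.05,2],"twist":0},{"jaw":0.5,"linear":[0,0,2],"twist":0},{"jaw":0.5,"linear":[0,0,0],"twist":0}]'
python3 -c "
from h import *
c=snap('wrist','w1.png'); t=tool()[0]; print(t, proj(c,t+[0,0,-.017]), proj(c,(.439,-.076,.132)))"
```

```text
time: 2.33
position: [0.4342, -0.0732, 0.1971]
tool_rot: [0.086, 0.996, 0.001, -0.003]
ft_force: [-1.0, -0.7, 0.1]
grip_width: 0.0434
grip_force: 0.0
[ 0.43488643 -0.07295118  0.19836389] [318.58085438 311.88428548] [312.81109223 281.51820415]
```

View pics/w1.png

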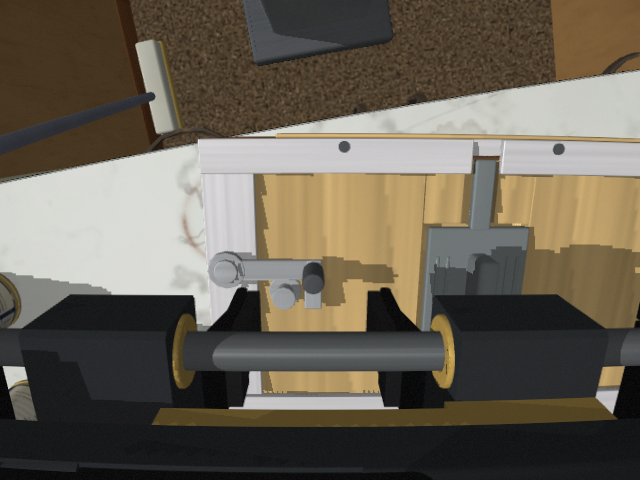

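The knob's top is at (314,266) and its pivot at (225,270). The fingers straddle it but sit a little too far from the robot.

```bash
python3 -m pendant '[{"jaw":0.5,"linear":[0,0,0],"twist":0}]'
python3 -c "
from h import *
c=snap('wrist'); 
for u,v,z in [(314,267,.132),(225,270,.11),(285,291,.112)]: print(plane(c,u,v,z), dep(c,u,v))
print(tool()[0],delta(plane(c,314,267,.132)))"
```

```text
time: 2.47
position: [0.4363, -0.073, 0.1998]
tool_rot: [0.084, 0.996, 0.0, -0.0]
ft_force: [-1.1, 0.2, 0.7]
grip_width: 0.0437
grip_force: 0.0
[ 0.43453243 -0.07421547  0.132     ] [ 0.43512347 -0.07431281  0.13016454]
[ 0.4347305  -0.12638018  0.11      ] [ 0.434347   -0.12602606  0.11131028]
[ 0.45253987 -0.09431173  0.112     ] [ 0.45264944 -0.09435147  0.11170523]
[ 0.43672339 -0.07305543  0.20023814] [ 0.2  -0.15  6.82]
```

```bash
python3 -m pendant '[{"jaw":0.5,"linear":[0.15,-0.15,2.5],"twist":0},{"jaw":0.5,"linear":[0,0,2.5],"twist":0},{"jaw":0.5,"linear":[0,0,1.6],"twist":0},{"jaw":0.5,"linear":[0,0,0],"twist":0},{"jaw":0,"linear":[0,0,0],"twist":0},{"jaw":0,"linear":[0,0,0],"twist":0},{"jaw":0,"linear":[0,0,0],"twist":0},{"jaw":0,"linear":[0,0,0],"twist":0},{"jaw":0,"linear":[0,0,0],"twist":0}]' 8
```

```text
time: 3.27
position: [0.4351, -0.0746, 0.1345]
tool_rot: [0.084, 0.996, -0.0, 0.001]
ft_force: [0.7, -0.6, 0.2]
grip_width: 0.0182
grip_force: 0.0
```

```bash
python3 -m pendant '[{"jaw":0,"linear":[0,0,0],"twist":0},{"jaw":0,"linear":[0,0,0],"twist":0},{"jaw":0,"linear":[0,0,0],"twist":0},{"jaw":0,"linear":[1,-0.1,0],"twist":0},{"jaw":0,"linear":[0.95,-0.3,0],"twist":0},{"jaw":0,"linear":[0.88,-0.48,0],"twist":0},{"jaw":0,"linear":[0.76,-0.64,0],"twist":0},{"jaw":0,"linear":[0.62,-0.78,0],"twist":0},{"jaw":0,"linear":[0.45,-0.89,0],"twist":0},{"jaw":0,"linear":[0.27,-0.96,0],"twist":0},{"jaw":0,"linear":[0,0,0],"twist":0}]'
python3 -c "
from h import *
c=snap('top'); cv2.imwrite('pics/t2.png',cv2.resize(c['color'][180:350,80:440],None,fx=2,fy=2)); print(tool()[0])"
```

```text
time: 4.18
position: [0.373, -0.1045, 0.1333]
tool_rot: [0.084, 0.996, 0.003, -0.006]
ft_force: [-7.6, 2.6, 9.7]
grip_width: 0.0099
grip_force: 9.0
[ 0.37306987 -0.10424167  0.13326832]
```

View pics/t2.png

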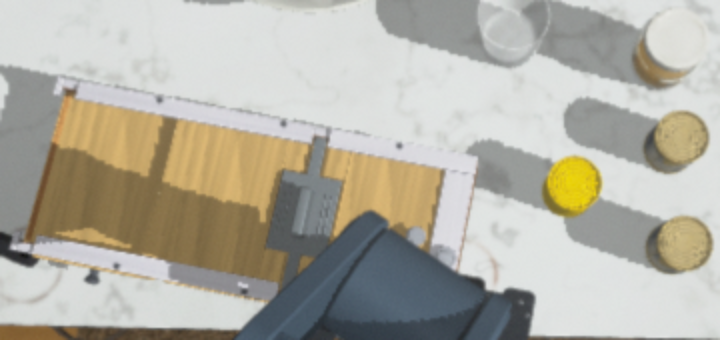

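```bash
python3 -m pendant '[{"jaw":0.3,"linear":[0,0,0],"twist":0},{"jaw":0.4,"linear":[0,0,0],"twist":0},{"jaw":0.4,"linear":[0,0,-2],"twist":0},{"jaw":0.4,"linear":[0,0,-2],"twist":0},{"jaw":0.4,"linear":[0,0,-2],"twist":0},{"jaw":0.4,"linear":[0,0,0],"twist":0}]'
python3 -c "
from h import *
c=snap('wrist','w2.png'); print(tool()[0])"
```

```text
time: 4.73
position: [0.3816, -0.1086, 0.1965]
tool_rot: [0.084, 0.996, -0.002, 0.004]
ft_force: [1.5, 0.1, -0.8]
grip_width: 0.0337
grip_force: 0.0
[ 0.38085331 -0.10820581  0.19519316]
```

View pics/w2.png

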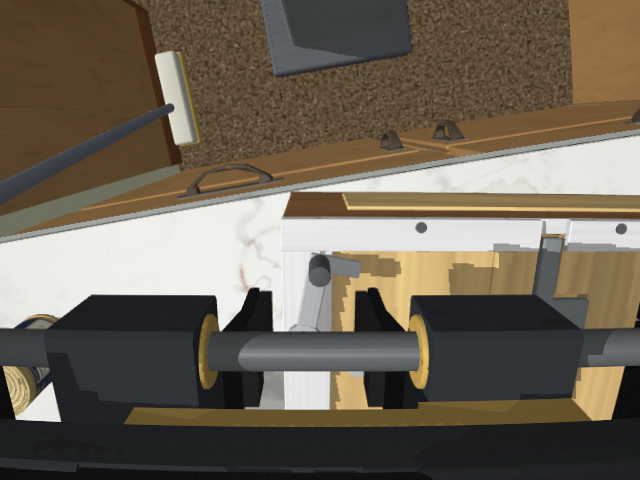

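Wrist view: the hook's arm now points toward the robot, with the knob top at (320,262), so the hook is well clear. Next is the rib.

```bash
python3 -c "
from h import *
c=snap('wrist'); print(plane(c,320,261,.132),dep(c,320,264))"
python3 -m pendant '[{"jaw":0.5,"linear":[-2,3.5,0],"twist":0},{"jaw":0.5,"linear":[-2,3.5,0],"twist":0},{"jaw":0.5,"linear":[-2,3.5,0],"twist":0},{"jaw":0.5,"linear":[-0.7,3.3,0],"twist":0},{"jaw":0.5,"linear":[0,0,0],"twist":0},{"jaw":0.5,"linear":[0,0,0],"twist":0},{"jaw":0.5,"linear":[0,0,0],"twist":0}]'
python3 -c "
from h import *
c=snap('wrist','w3.png'); print(delta((.4705,.017,.12)),proj(c,(.4705,.017,.123)),yaw())
for dx in (-.025,.025): print(proj(c,np.array((.4705,.017,.123))+dx*np.array([.9857,-.1685,0])))"
```

```text
[ 0.37533481 -0.1058363   0.132     ] [ 0.37963134 -0.10644744  0.12360029]
time: 5.42
position: [0.4672, 0.0177, 0.1924]
tool_rot: [0.084, 0.996, -0.0, -0.001]
ft_force: [0.3, -0.3, -0.1]
grip_width: 0.0431
grip_force: 0.0
[-0.35  0.04  7.27] [316.44974816 275.11332473] 80.27593658381919
[316.53672345 228.89987896]
[316.36271743 318.588604  ]
```

View pics/w3.png

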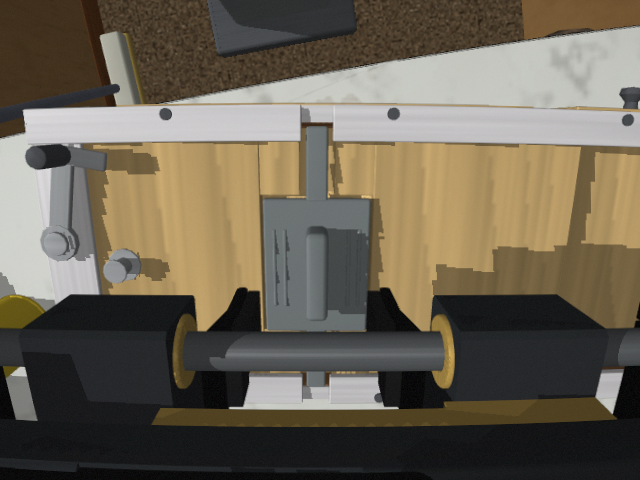

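The rib spans (316,228) to (316,320), as predicted, centred between the fingers.

```bash
python3 -m pendant '[{"jaw":0.5,"linear":[-0.3,0.05,2.5],"twist":0},{"jaw":0.5,"linear":[0,0,2.5],"twist":0},{"jaw":0.5,"linear":[0,0,2.0],"twist":0},{"jaw":0.3,"linear":[0,0,0],"twist":0},{"jaw":0,"linear":[0,0,0],"twist":0},{"jaw":0,"linear":[0,0,0],"twist":0},{"jaw":0,"linear":[0,0,0],"twist":0},{"jaw":0,"linear":[0,0,0],"twist":0},{"jaw":0,"linear":[0,0,0],"twist":0}]' 35
python3 -m pendant '[{"jaw":0,"linear":[0,0,0],"twist":0},{"jaw":0,"linear":[0,0,0],"twist":0},{"jaw":0,"linear":[0,0,0.4],"twist":0},{"jaw":0,"linear":[0,0,0.4],"twist":0},{"jaw":0,"linear":[0,0,0],"twist":0},{"jaw":0,"linear":[0,0,0],"twist":0}]'
```

```text
time: 6.22
position: [0.472, 0.0184, 0.1245]
tool_rot: [0.086, 0.996, 0.001, 0.001]
ft_force: [1.9, 10.4, 1.3]
grip_width: 0.0118
grip_force: 35.3
time: 6.72
position: [0.472, 0.0185, 0.1165]
tool_rot: [0.085, 0.996, 0.001, 0.001]
ft_force: [0.8, 5.0, 6.1]
grip_width: 0.0115
grip_force: 35.0
```

```bash
python3 -m pendant '[{"jaw":0,"linear":[0,1,0],"twist":0},{"jaw":0,"linear":[0,2.3,0],"twist":0},{"jaw":0,"linear":[0,2.5,0],"twist":0},{"jaw":0,"linear":[0,2.5,0],"twist":0},{"jaw":0,"linear":[0,2.5,0],"twist":0},{"jaw":0,"linear":[0,2.5,0],"twist":0}]'
python3 -m pendant '[{"jaw":0,"linear":[0,2.5,0],"twist":0},{"jaw":0,"linear":[0,2.5,0],"twist":0},{"jaw":0,"linear":[0,2.5,0],"twist":0},{"jaw":0,"linear":[0,2.5,0],"twist":0},{"jaw":0,"linear":[0,2.2,0],"twist":0},{"jaw":0,"linear":[0,1,0],"twist":0},{"jaw":0,"linear":[0,0,0],"twist":0},{"jaw":0,"linear":[0,0,0],"twist":0},{"jaw":0,"linear":[0,0,0],"twist":0}]'
```

```text
time: 7.22
position: [0.4945, 0.1492, 0.1166]
tool_rot: [0.084, 0.996, -0.001, 0.001]
ft_force: [0.9, -2.1, 4.4]
grip_width: 0.0118
grip_force: 35.0
time: 7.97
position: [0.517, 0.2792, 0.1166]
tool_rot: [0.084, 0.996, 0.0, 0.001]
ft_force: [0.0, 0.7, 5.6]
grip_width: 0.0118
grip_force: 35.0
```

```bash
python3 -m pendant '[{"jaw":0.5,"linear":[0,0,0],"twist":0},{"jaw":0.5,"linear":[0,0,0],"twist":0},{"jaw":0.7,"linear":[0,0,-3],"twist":0},{"jaw":1,"linear":[0,0,-3.5],"twist":0},{"jaw":1,"linear":[0,0,-3.5],"twist":0},{"jaw":1,"linear":[-1,-3.8,0],"twist":0},{"jaw":1,"linear":[-1,-3.9,0],"twist":0},{"jaw":1,"linear":[-1,-3.9,0],"twist":0},{"jaw":1,"linear":[-1,-3.9,0],"twist":0},{"jaw":1,"linear":[-1,-3.9,0],"twist":0},{"jaw":1,"linear":[-1,-3.9,0],"twist":0},{"jaw":1,"linear":[-1,-3.9,0],"twist":0}]' 20
python3 -m pendant '[{"jaw":1,"linear":[-1,-3.9,0],"twist":0},{"jaw":1,"linear":[-1,-3.9,0],"twist":0},{"jaw":1,"linear":[-1,-3.9,0],"twist":0},{"jaw":1,"linear":[-1,-3.9,0],"twist":0},{"jaw":1,"linear":[-1,-3.9,0],"twist":0},{"jaw":1,"linear":[-1,-3.9,0],"twist":0},{"jaw":1,"linear":[-1,-3.9,0],"twist":0},{"jaw":1,"linear":[-1,-3.9,0],"twist":0},{"jaw":1,"linear":[-0.6,-3.9,0],"twist":0},{"jaw":1,"linear":[0,0,0],"twist":0},{"jaw":1,"linear":[0,0,0],"twist":0}]'
python3 -c "
from h import *
c=snap('wrist','w4.png');t=snap('top','t4.png'); print(tool()[0],delta((.565,-.368,.06)),proj(c,(.565,-.368,.072)))"
```

```text
time: 8.97
position: [0.5379, -0.0031, 0.2149]
tool_rot: [0.085, 0.996, -0.0, -0.001]
ft_force: [1.2, 0.5, -0.4]
grip_width: 0.0825
grip_force: 0.0
time: 9.88
position: [0.5632, -0.3639, 0.2142]
tool_rot: [0.087, 0.996, 0.0, -0.001]
ft_force: [-0.5, 0.3, 0.2]
grip_width: 0.0869
grip_force: 0.0
[ 0.56358423 -0.36050438  0.21441761] [-0.31 -0.75 15.44] [310.29939675 239.4182147 ]
```

View pics/w4.png

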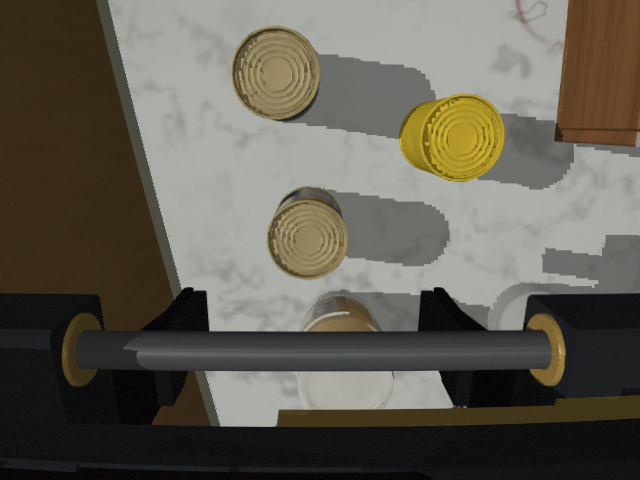

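View pics/t4.png

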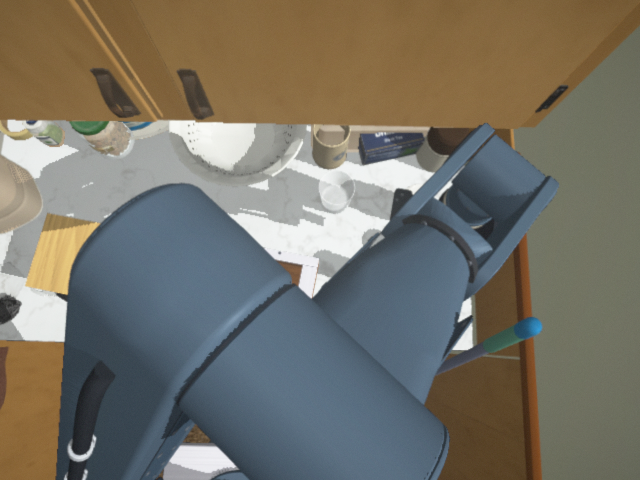

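Wrist view: tin A's top is at (307,239) and tin B's at (277,73). Yellow decoy is at (455,137), and the counter edge and side wall run at u≈170. I'll check the wall clearance for the gripper body.

```bash
python3 -c "
from h import *
c=snap('wrist')
A=plane(c,307,239,.072);B=plane(c,277,73,.072)
print(A,B,plane(c,170,239,0),plane(c,125,73,0),dep(c,150,239),dep(c,120,239),dep(c,60,239),delta([A[0],A[1],.058]))"
```

```text
[ 0.56471055 -0.3666526   0.072     ] [ 0.45471192 -0.36654655  0.072     ] [ 0.56206834 -0.48821659  0.        ] [ 0.42226546 -0.49060358  0.        ] [ 0.55792561 -0.5031329   0.00599471] [ 0.54403117 -0.50131443  0.06126183] [ 0.52670269 -0.50298132  0.12746816] [-0.23 -0.68 15.67]
```

```bash
python3 -m pendant '[{"jaw":1,"linear":[-0.2,-0.4,3],"twist":0},{"jaw":1,"linear":[0,0,3],"twist":0},{"jaw":1,"linear":[0,0,3],"twist":0},{"jaw":1,"linear":[0,0,3],"twist":0},{"jaw":1,"linear":[0,0,2.5],"twist":0},{"jaw":1,"linear":[0,0,1],"twist":0},{"jaw":1,"linear":[0,0,0],"twist":0}]'
python3 -c "
from h import *
print(delta((.5647,-.3667,.058)))"
```

```text
time: 10.62
position: [0.5645, -0.3626, 0.0577]
tool_rot: [0.084, 0.996, 0.002, -0.003]
ft_force: [0.6, -0.7, -0.1]
grip_width: 0.087
grip_force: 0.0
[-0.08 -0.4  -0.03]
```

```bash
python3 -m pendant '[{"jaw":0.8,"linear":[0,-0.35,0],"twist":0},{"jaw":0.3,"linear":[0,0,0],"twist":0},{"jaw":0.3,"linear":[0,0,0],"twist":0},{"jaw":0.3,"linear":[0,0,0],"twist":0},{"jaw":0.3,"linear":[0,0,0],"twist":0},{"jaw":0.3,"linear":[0,0,0],"twist":0},{"jaw":0.3,"linear":[0,0,-1],"twist":0},{"jaw":0.3,"linear":[0,0,-3],"twist":0},{"jaw":0.3,"linear":[0,0,-3],"twist":0},{"jaw":0.3,"linear":[0,0,-3],"twist":0},{"jaw":0.3,"linear":[0,0,-3],"twist":0},{"jaw":0.3,"linear":[0,0,-3],"twist":0}]' 25
python3 -c "
from h import *
o=np.array([.4842,.0967]);x=np.array([.9857,-.1685]);y=np.array([.1685,.9857])
print('spot1',o-.02*y,delta([*(o-.02*y),.218]),'spot2',o-.12*y,tool()[0])"
```

```text
time: 11.62
position: [0.5649, -0.3688, 0.2222]
tool_rot: [0.085, 0.996, 0.0, -0.0]
ft_force: [1.5, -1.1, -1.4]
grip_width: 0.0569
grip_force: 25.0
spot1 [0.48083  0.076986] [15.8  42.53  0.44] spot2 [ 0.46398  -0.021584] [ 0.56493698 -0.36883808  0.22223817]
```

```bash
python3 -m pendant '[{"jaw":0.3,"linear":[0.5,1.5,0],"twist":0},{"jaw":0.3,"linear":[1.1,3,0],"twist":0},{"jaw":0.3,"linear":[1.2,3.2,0],"twist":0},{"jaw":0.3,"linear":[1.2,3.2,0],"twist":0},{"jaw":0.3,"linear":[1.2,3.2,0],"twist":0},{"jaw":0.3,"linear":[1.2,3.2,0],"twist":0},{"jaw":0.3,"linear":[1.2,3.2,0],"twist":0},{"jaw":0.3,"linear":[1.2,3.2,0],"twist":0},{"jaw":0.3,"linear":[1.2,3.2,0],"twist":0},{"jaw":0.3,"linear":[1.2,3.2,0],"twist":0}]'
python3 -m pendant '[{"jaw":0.3,"linear":[1.2,3.2,0],"twist":0},{"jaw":0.3,"linear":[1.2,3.2,0],"twist":0},{"jaw":0.3,"linear":[1.2,3.2,0],"twist":0},{"jaw":0.3,"linear":[1.2,2.8,0],"twist":0},{"jaw":0.3,"linear":[0.6,1,0],"twist":0},{"jaw":0.3,"linear":[0,0,0],"twist":0},{"jaw":0.3,"linear":[0,0,0],"twist":0},{"jaw":0.3,"linear":[0,0,0],"twist":0}]'
python3 -c "
from h import *
c=snap('wrist','w5.png');print(delta((.4808,.077,.067)))"
```

```text
time: 12.45
position: [0.5049, -0.0521, 0.221]
tool_rot: [0.085, 0.996, -0.0, 0.0]
ft_force: [0.4, 0.8, -2.0]
grip_width: 0.0569
grip_force: 25.0
time: 13.12
position: [0.4758, 0.0866, 0.2209]
tool_rot: [0.085, 0.996, -0.0, 0.001]
ft_force: [0.6, -0.4, -1.7]
grip_width: 0.0567
grip_force: 25.0
[-0.63 -0.83 15.38]
```

View pics/w5.png

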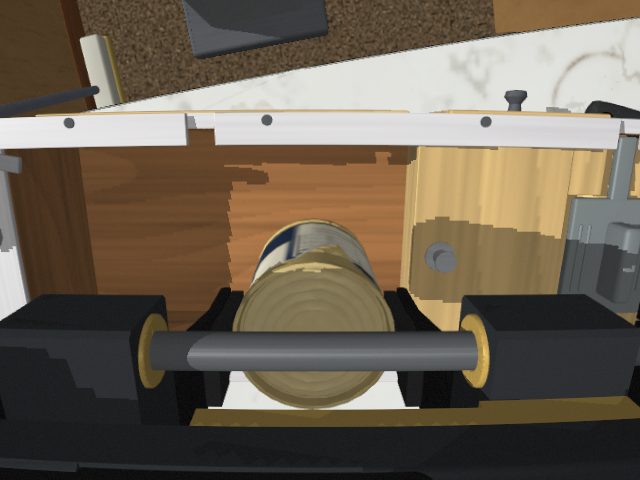

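Cover open, compartment empty, and the cover edge is at u≈410 with its stud at (440,258). I'll set the tin down a bit further from the stud, at box y ≈ −0.035.

```bash
python3 -m pendant '[{"jaw":0.3,"linear":[-0.6,-2.3,0],"twist":0},{"jaw":0.3,"linear":[0,0,3],"twist":0},{"jaw":0.3,"linear":[0,0,3],"twist":0},{"jaw":0.3,"linear":[0,0,3],"twist":0},{"jaw":0.3,"linear":[0,0,3],"twist":0},{"jaw":0.3,"linear":[0,0,2],"twist":0},{"jaw":0.3,"linear":[0,0,1],"twist":0},{"jaw":0.3,"linear":[0,0,0],"twist":0},{"jaw":0.3,"linear":[0,0,0],"twist":0},{"jaw":0.3,"linear":[0,0,0],"twist":0}]'
```

```text
time: 14.0
position: [0.4783, 0.0634, 0.0715]
tool_rot: [0.085, 0.996, -0.0, 0.001]
ft_force: [-0.3, -0.4, -1.6]
grip_width: 0.0569
grip_force: 25.0
```

```bash
python3 -m pendant '[{"jaw":0.3,"linear":[0,0,0.4],"twist":0},{"jaw":0.3,"linear":[0,0,0.2],"twist":0},{"jaw":0.3,"linear":[0,0,0.2],"twist":0},{"jaw":0.3,"linear":[0,0,0],"twist":0}]'
```

```text
time: 14.33
position: [0.4793, 0.0636, 0.0663]
tool_rot: [0.084, 0.996, -0.0, 0.003]
ft_force: [-3.1, -2.6, 24.2]
grip_width: 0.0566
grip_force: 25.0
```

```bash
python3 -m pendant '[{"jaw":0.85,"linear":[0,0,-0.2],"twist":0},{"jaw":0.85,"linear":[0,0,0],"twist":0},{"jaw":0.85,"linear":[0,0,0],"twist":0},{"jaw":0.85,"linear":[0,0,-1.5],"twist":0},{"jaw":0.85,"linear":[0,0,-3],"twist":0},{"jaw":0.85,"linear":[0,0,-3.5],"twist":0},{"jaw":0.85,"linear":[0,0,-3.5],"twist":0},{"jaw":1,"linear":[0,0,-3.5],"twist":0},{"jaw":1,"linear":[0,0,0],"twist":0},{"jaw":1,"linear":[0,0,0],"twist":0}]'
python3 -c "
from h import *
c=snap('wrist','w6.png')"
python3 -m pendant '[{"jaw":1,"linear":[-0.4,-3.6,0],"twist":0},{"jaw":1,"linear":[-0.4,-3.6,0],"twist":0},{"jaw":1,"linear":[-0.4,-3.6,0],"twist":0},{"jaw":1,"linear":[-0.4,-3.6,0],"twist":0},{"jaw":1,"linear":[-0.4,-3.6,0],"twist":0},{"jaw":1,"linear":[-0.4,-3.6,0],"twist":0},{"jaw":1,"linear":[-0.4,-3.6,0],"twist":0},{"jaw":1,"linear":[-0.4,-3.6,0],"twist":0},{"jaw":1,"linear":[-0.4,-3.6,0],"twist":0},{"jaw":1,"linear":[-0.4,-3.6,0],"twist":0},{"jaw":1,"linear":[-0.4,-3.6,0],"twist":0},{"jaw":1,"linear":[-0.4,-3.2,0],"twist":0}]'
python3 -m pendant '[{"jaw":1,"linear":[0,0,0],"twist":0},{"jaw":1,"linear":[0,0,0],"twist":0},{"jaw":1,"linear":[0,0,0],"twist":0}]'
python3 -c "
from h import *
c=snap('wrist','w7.png');print(tool()[0],delta((.4547,-.3666,.058)),proj(c,(.4547,-.3666,.072)))
a=cv2.imread('pics/w6.png');cv2.imwrite('pics/w67.png',cv2.resize(np.hstack([a,c['color']]),(800,300)))"
```

```text
time: 15.17
position: [0.4784, 0.0639, 0.2164]
tool_rot: [0.084, 0.996, -0.0, 0.003]
ft_force: [-0.4, 0.1, 0.1]
grip_width: 0.0844
grip_force: 0.0
time: 16.22
position: [0.4509, -0.3675, 0.2118]
tool_rot: [0.085, 0.996, 0.002, -0.002]
ft_force: [0.4, 1.4, 0.7]
grip_width: 0.0873
grip_force: 0.0
time: 16.47
position: [0.4512, -0.3646, 0.2123]
tool_rot: [0.085, 0.996, 0.002, -0.002]
ft_force: [-0.8, 0.6, 0.2]
grip_width: 0.0871
grip_force: 0.0
[ 0.45153636 -0.3641366   0.21277245] [-0.41 -0.24 15.48] [313.10741262 242.23062235]
```

View pics/w67.png

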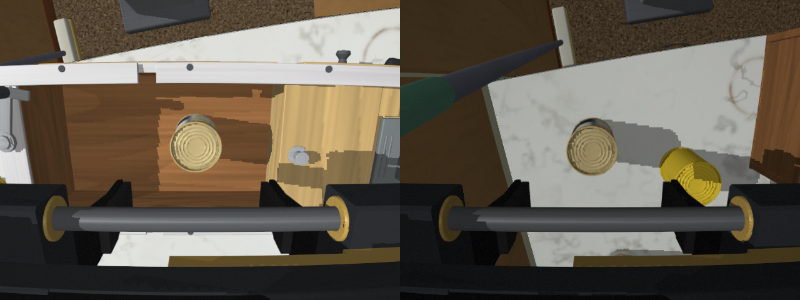

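Tin A stands upright in the compartment. Tin B's top is at about (315,235) in the right-hand view. The broom is near the left, so I'll check its clearance.

```bash
python3 -c "
from h import *
c=snap('wrist')
for p in [(50,195),(100,150),(150,118),(200,100),(250,72)]: print(p,dep(c,*p).round(3))
g=cv2.GaussianBlur(cv2.cvtColor(c['color'],cv2.COLOR_BGR2HSV),(5,5),0)
m=cv2.inRange(g,(12,50,90),(26,150,255));m[:,:230]=0;m[:,400:]=0;m[290:]=0;m[:160]=0
cs=max(cv2.findContours(m,0,2)[0],key=cv2.contourArea);(u,v),r=cv2.minEnclosingCircle(cs);print(u,v,r)
B=plane(c,u,v,.072);print(B,delta([B[0],B[1],.058]),plane(c,315,235,.072))"
```

```text
(50, 195) [ 0.389 -0.502  0.128]
(100, 150) [ 0.371 -0.466  0.13 ]
(150, 118) [ 0.353 -0.464  0.052]
(200, 100) [ 0.329 -0.466 -0.118]
(250, 72) [ 0.245 -0.458 -0.566]
305.7951965332031 239.77117919921875 41.37664031982422
[ 0.45259272 -0.37088253  0.072     ] [-0.23 -0.7  15.52] [ 0.45034355 -0.36407954  0.072     ]
```

```bash
python3 -m pendant '[{"jaw":1,"linear":[0,0,0],"twist":-7},{"jaw":1,"linear":[0,0,0],"twist":-7},{"jaw":1,"linear":[0,0,0],"twist":0},{"jaw":1,"linear":[0,0,0],"twist":0},{"jaw":1,"linear":[0,0,0],"twist":0}]'
cat >> h.py <<'E'
def tops(c,z,lo=.006,box=(.3,.7,-.48,.3)):
    m=np.zeros((480,640),np.uint8)
    for v in range(0,290,2):
        for u in range(0,640,2):
            if c['depth'][v,u]>0:
                p=dep(c,u,v)
                if abs(p[2]-z)<lo and box[0]<p[0]<box[1] and box[2]<p[1]<box[3]: m[v:v+2,u:u+2]=255
    out=[]
    for k in cv2.findContours(m,0,2)[0]:
        if cv2.contourArea(k)>800:
            (u,v),r=cv2.minEnclosingCircle(k); p=plane(c,u,v,z); out.append((u,v,r,p.round(4)))
    return out
E
python3 -c "
from h import *
c=snap('wrist')
for t in tops(c,.072): print(t,delta([*t[3][:2],.058]))
print(yaw(),tool()[0])"
```

```text
time: 16.98
position: [0.4525, -0.3651, 0.2146]
tool_rot: [-0.037, 0.999, 0.0, -0.0]
ft_force: [0.1, 1.0, 0.3]
grip_width: 0.0872
grip_force: 0.0
(620.5, 246.5, 46.352012634277344, array([ 0.444 , -0.1444,  0.072 ])) [-0.79 22.09 15.66]
(308.2354736328125, 236.51272583007812, 41.63878631591797, array([ 0.4532, -0.3706,  0.072 ])) [-0.04 -0.54 15.65]
94.23273748855578 [ 0.45247253 -0.36532186  0.21455081]
```

```bash
python3 -m pendant '[{"jaw":1,"linear":[0,-0.45,3],"twist":0},{"jaw":1,"linear":[0,0,3],"twist":0},{"jaw":1,"linear":[0,0,3],"twist":0},{"jaw":1,"linear":[0,0,3],"twist":0},{"jaw":1,"linear":[0,0,2.5],"twist":0},{"jaw":1,"linear":[0,0,1.1],"twist":0},{"jaw":1,"linear":[0,0,0],"twist":0},{"jaw":1,"linear":[0,0,0],"twist":0}]'
python3 -m pendant '[{"jaw":0.3,"linear":[0,0,0],"twist":0},{"jaw":0.3,"linear":[0,0,0],"twist":0},{"jaw":0.3,"linear":[0,0,0],"twist":0},{"jaw":0.3,"linear":[0,0,0],"twist":0},{"jaw":0.3,"linear":[0,0,0],"twist":0},{"jaw":0.3,"linear":[0,0,0],"twist":0}]' 25
```

```text
time: 17.7
position: [0.4529, -0.3707, 0.0586]
tool_rot: [-0.037, 0.999, 0.0, -0.0]
ft_force: [-0.6, -0.9, 0.2]
grip_width: 0.0867
grip_force: 0.0
time: 18.2
position: [0.4526, -0.37, 0.0592]
tool_rot: [-0.037, 0.999, 0.0, 0.0]
ft_force: [1.1, 2.5, 4.4]
grip_width: 0.0567
grip_force: 25.0
```

```bash
python3 -m pendant '[{"jaw":0.3,"linear":[0,0,-1.5],"twist":0},{"jaw":0.3,"linear":[0,0,-3],"twist":0},{"jaw":0.3,"linear":[0,0,-3],"twist":0},{"jaw":0.3,"linear":[0,0,-3],"twist":0},{"jaw":0.3,"linear":[0,0,-3],"twist":0},{"jaw":0.3,"linear":[0,0,-2.5],"twist":0},{"jaw":0.3,"linear":[0,1.5,0],"twist":0},{"jaw":0.3,"linear":[0,2.5,0],"twist":0},{"jaw":0.3,"linear":[0,2.5,0],"twist":7},{"jaw":0.3,"linear":[0,2.5,0],"twist":7},{"jaw":0.3,"linear":[0.2,2.5,0],"twist":0}]'
python3 -c "
from h import *
print(tool()[0],delta((.462,-.0334,.22)),yaw())"
```

```text
time: 19.12
position: [0.4502, -0.2543, 0.2182]
tool_rot: [0.087, 0.996, 0.0, -0.001]
ft_force: [0.2, 0.7, -2.9]
grip_width: 0.0567
grip_force: 25.0
[ 0.45024342 -0.25428649  0.21815185] [ 2.67 21.96 -0.16] 80.00899404623182
```

```bash
python3 -m pendant '[{"jaw":0.3,"linear":[0.3,2.5,0],"twist":0},{"jaw":0.3,"linear":[0.3,2.7,0],"twist":0},{"jaw":0.3,"linear":[0.3,2.7,0],"twist":0},{"jaw":0.3,"linear":[0.3,2.7,0],"twist":0},{"jaw":0.3,"linear":[0.3,2.7,0],"twist":0},{"jaw":0.3,"linear":[0.3,2.7,0],"twist":0},{"jaw":0.3,"linear":[0.3,2.7,0],"twist":0},{"jaw":0.3,"linear":[0.3,2,0],"twist":0},{"jaw":0.3,"linear":[0.2,1,0],"twist":0},{"jaw":0.3,"linear":[0,0,0],"twist":0},{"jaw":0.3,"linear":[0,0,0],"twist":0}]'
python3 -c "
from h import *
c=snap('wrist','w8.png')
print(tool()[0],delta((.462,-.0334,.07)))
for t in tops(c,.078): print(t)"
```

```text
time: 20.03
position: [0.4622, -0.0377, 0.2185]
tool_rot: [0.084, 0.996, -0.0, 0.0]
ft_force: [1.1, -0.6, -2.1]
grip_width: 0.0567
grip_force: 25.0
[ 0.46246612 -0.03832835  0.21856573] [ 0.14  0.49 14.86]
(504.5, 254.5, 41.9345703125, array([0.4976, 0.0909, 0.078 ]))
```

View pics/w8.png

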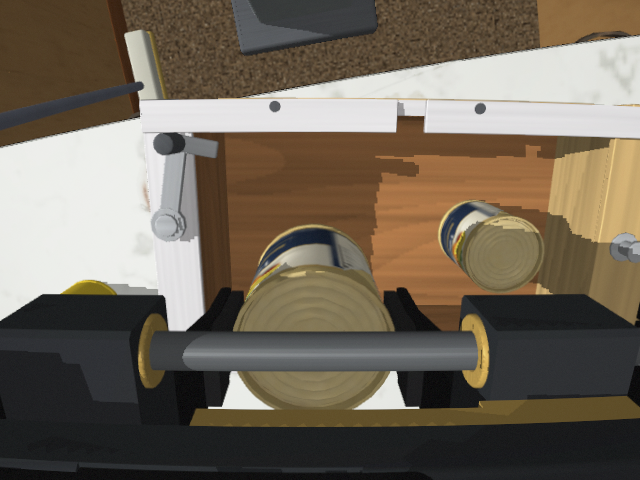

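Wrist view: tin A was knocked aside but still stands upright, top at (500,252), box x 14 mm and y −4 mm, so it's still inside the limits. There's room for tin B.

```bash
python3 -m pendant '[{"jaw":0.3,"linear":[0.1,1,3],"twist":0},{"jaw":0.3,"linear":[0,0,3],"twist":0},{"jaw":0.3,"linear":[0,0,3],"twist":0},{"jaw":0.3,"linear":[0,0,3],"twist":0},{"jaw":0.3,"linear":[0,0,2],"twist":0},{"jaw":0.3,"linear":[0,0,0.9],"twist":0},{"jaw":0.3,"linear":[0,0,0],"twist":0},{"jaw":0.3,"linear":[0,0,0.2],"twist":0},{"jaw":0.3,"linear":[0,0,0],"twist":0}]'
```

```text
time: 20.83
position: [0.4639, -0.0283, 0.0683]
tool_rot: [0.085, 0.996, -0.0, 0.001]
ft_force: [0.9, -0.1, -3.0]
grip_width: 0.0571
grip_force: 25.0
```

```bash
python3 -m pendant '[{"jaw":0.3,"linear":[0,0,0.15],"twist":0},{"jaw":0.3,"linear":[0,0,0.1],"twist":0},{"jaw":0.3,"linear":[0,0,0],"twist":0}]'
```

```text
time: 21.08
position: [0.4634, -0.0276, 0.0658]
tool_rot: [0.084, 0.996, -0.0, 0.001]
ft_force: [-0.4, 0.5, -2.7]
grip_width: 0.0569
grip_force: 25.0
```

```bash
python3 -m pendant '[{"jaw":0.3,"linear":[0,0,0.15],"twist":0},{"jaw":0.3,"linear":[0,0,0],"twist":0},{"jaw":0.85,"linear":[0,0,0],"twist":0},{"jaw":0.85,"linear":[0,0,0],"twist":0},{"jaw":0.85,"linear":[0,0,0],"twist":0},{"jaw":0.85,"linear":[0,0,-1.5],"twist":0},{"jaw":0.85,"linear":[0,0,-3],"twist":0},{"jaw":0.85,"linear":[0,0,-3.5],"twist":0},{"jaw":0.85,"linear":[0,0,-3.5],"twist":0},{"jaw":0.85,"linear":[0,0,-3.5],"twist":0},{"jaw":0.85,"linear":[0,0,0],"twist":0},{"jaw":0.85,"linear":[0,0,0],"twist":0}]'
python3 -c "
from h import *
c=snap('wrist','w9.png')
o=np.array([.4842,.0967]);x=np.array([.9857,-.1685]);y=np.array([.1685,.9857])
for t in tops(c,.078,.004): d=t[3][:2]-o; print(t, d@x,d@y)
print(delta((.5154,.279,.215)),tool()[0])"
```

```text
time: 22.08
position: [0.4642, -0.0278, 0.2155]
tool_rot: [0.084, 0.996, -0.001, 0.003]
ft_force: [-0.4, -0.8, -0.3]
grip_width: 0.0739
grip_force: 0.0
(492.5, 254.5, 42.31439971923828, array([0.4979, 0.091 , 0.078 ])) 0.014464539999999991 -0.0033100399999999985
(314.0604248046875, 236.46702575683594, 42.304115295410156, array([ 0.4642, -0.0292,  0.078 ])) 0.0015001499999999824 -0.12746963
[-2.000e-02  3.109e+01 -1.100e-01] [ 0.46284636 -0.02739491  0.21394019]
```

Both tins stand at the right height inside the compartment. Back to the rib, which I released at (0.517,0.279).

```bash
python3 -m pendant '[{"jaw":0.5,"linear":[0,3,0],"twist":0},{"jaw":0.5,"linear":[0,3.5,0],"twist":0},{"jaw":0.5,"linear":[0,3.5,0],"twist":0},{"jaw":0.5,"linear":[0,3.5,0],"twist":0},{"jaw":0.5,"linear":[0,3.5,0],"twist":0},{"jaw":0.5,"linear":[0,3.5,0],"twist":0},{"jaw":0.5,"linear":[0,3.5,0],"twist":0},{"jaw":0.5,"linear":[0,3.5,0],"twist":0},{"jaw":0.5,"linear":[0,3.5,0],"twist":0},{"jaw":0.5,"linear":[0,0,0],"twist":0},{"jaw":0.5,"linear":[0,0,0],"twist":0},{"jaw":0.5,"linear":[0,0,0],"twist":0}]'
python3 -c "
from h import *
c=snap('wrist','w10.png')
print([ (t,delta(t[3])) for t in tops(c,.123,.004,(.3,.7,0,.5))],delta((.516,.279,.122)),yaw())"
```

```text
time: 23.13
position: [0.5136, 0.2774, 0.2114]
tool_rot: [0.084, 0.996, -0.001, -0.002]
ft_force: [-0.3, -0.3, -1.1]
grip_width: 0.0431
grip_force: 0.0
[((317.5, 255.7537384033203, 34.57704162597656, array([0.5119, 0.278 , 0.123 ])), array([0.19, 0.1 , 8.89]))] [-0.2   0.27  8.99] 80.26995737499094
```

```bash
python3 -m pendant '[{"jaw":0.5,"linear":[-0.2,0.15,3],"twist":0},{"jaw":0.5,"linear":[0,0,3],"twist":0},{"jaw":0.5,"linear":[0,0,2.8],"twist":0},{"jaw":0.5,"linear":[0,0,0],"twist":0},{"jaw":0,"linear":[0,0,0],"twist":0},{"jaw":0,"linear":[0,0,0],"twist":0},{"jaw":0,"linear":[0,0,0],"twist":0},{"jaw":0,"linear":[0,0,0],"twist":0},{"jaw":0,"linear":[0,0,0],"twist":0},{"jaw":0,"linear":[0,0,0],"twist":0},{"jaw":0,"linear":[0,0,0],"twist":0},{"jaw":0,"linear":[0,0,0],"twist":0}]' 35
python3 -m pendant '[{"jaw":0,"linear":[0,0,0.4],"twist":0},{"jaw":0,"linear":[0,0,0.4],"twist":0},{"jaw":0,"linear":[0,0,0],"twist":0},{"jaw":0,"linear":[0,0,0],"twist":0}]'
```

```text
time: 24.18
position: [0.5177, 0.2794, 0.1262]
tool_rot: [0.084, 0.996, 0.0, 0.001]
ft_force: [0.1, 1.0, 1.2]
grip_width: 0.0114
grip_force: 35.0
time: 24.52
position: [0.5178, 0.2796, 0.1185]
tool_rot: [0.085, 0.996, 0.0, 0.001]
ft_force: [-0.6, -0.3, 8.6]
grip_width: 0.0118
grip_force: 35.0
```

```bash
python3 -m pendant '[{"jaw":0,"linear":[0,-1,0],"twist":0},{"jaw":0,"linear":[0,-2.3,0],"twist":0},{"jaw":0,"linear":[0,-2.5,0],"twist":0},{"jaw":0,"linear":[0,-2.5,0],"twist":0},{"jaw":0,"linear":[0,-2.5,0],"twist":0},{"jaw":0,"linear":[0,-2.5,0],"twist":0}]'
python3 -m pendant '[{"jaw":0,"linear":[0,-2.5,0],"twist":0},{"jaw":0,"linear":[0,-2.5,0],"twist":0},{"jaw":0,"linear":[0,-2.5,0],"twist":0},{"jaw":0,"linear":[0,-2.5,0],"twist":0},{"jaw":0,"linear":[0,-2.2,0],"twist":0},{"jaw":0,"linear":[0,-1.1,0],"twist":0},{"jaw":0,"linear":[0,0,0],"twist":0},{"jaw":0,"linear":[0,0,0],"twist":0},{"jaw":0,"linear":[0,0,0],"twist":0}]'
```

```text
time: 25.02
position: [0.4951, 0.148, 0.1185]
tool_rot: [0.085, 0.996, 0.001, 0.001]
ft_force: [-0.5, 1.6, 9.8]
grip_width: 0.0116
grip_force: 35.0
time: 25.77
position: [0.4728, 0.0183, 0.1184]
tool_rot: [0.086, 0.996, 0.001, 0.001]
ft_force: [-1.8, 6.1, 13.5]
grip_width: 0.0115
grip_force: 35.0
```

```bash
python3 -m pendant '[{"jaw":0,"linear":[0,0,-0.4],"twist":0},{"jaw":0,"linear":[0,0,-0.4],"twist":0},{"jaw":0.5,"linear":[0,0,0],"twist":0},{"jaw":0.5,"linear":[0,0,0],"twist":0},{"jaw":0.5,"linear":[0,0,-2],"twist":0},{"jaw":0.5,"linear":[0,0,-3],"twist":0},{"jaw":0.5,"linear":[0,0,-3],"twist":0},{"jaw":0.5,"linear":[0,0,0],"twist":0},{"jaw":0.5,"linear":[0,0,0],"twist":0}]'
python3 -c "
from h import *
c=snap('wrist')
print([ (t,delta(t[3])) for t in tops(c,.123,.01,(.3,.7,-.05,.3))])
for p in [(317,270),(317,240),(290,230),(345,230)]: print(dep(c,*p).round(4))
print(tool()[0],delta((.377,-.106,.2)))"
```

```text
time: 26.52
position: [0.4734, 0.0167, 0.2064]
tool_rot: [0.085, 0.996, -0.0, 0.002]
ft_force: [-0.9, -0.7, 0.1]
grip_width: 0.0419
grip_force: 0.0
[((316.5, 250.94155883789062, 39.480411529541016, array([0.468 , 0.0175, 0.123 ])), array([ 0.43, -0.01,  8.23]))]
[0.4791 0.0159 0.1228]
[0.4614 0.0189 0.125 ]
[0.4585 0.0033 0.1023]
[0.464  0.0356 0.1024]
[0.47230377 0.01691523 0.20526805] [  7.32 -13.72   0.53]
```

```bash
python3 -m pendant '[{"jaw":0.5,"linear":[1.5,-3.4,0],"twist":0},{"jaw":0.5,"linear":[1.7,-3.4,0],"twist":0},{"jaw":0.5,"linear":[1.7,-3.4,0],"twist":0},{"jaw":0.5,"linear":[1.7,-3.4,0],"twist":0},{"jaw":0.5,"linear":[0,0,0],"twist":0},{"jaw":0.5,"linear":[0,0,0],"twist":0},{"jaw":0.5,"linear":[0,0,0],"twist":0}]' 8
python3 -c "
from h import *
c=snap('wrist','w11.png')
pts=[dep(c,u,v) for v in range(150,300) for u in range(260,380) if c['depth'][v,u]>0]
pts=np.array([p for p in pts if .128<p[2]<.137]); print(len(pts),pts.min(0),pts.max(0),pts.mean(0)); k=(pts.min(0)+pts.max(0))/2
pv=np.array([.4325,-.1255]); d=k[:2]-pv; print(d,np.linalg.norm(d)); print(delta([*k[:2],.133]),tool()[0])
x=np.array([.9857,-.1685]);y=np.array([.1685,.9857]); print('angle',np.arctan2(-d@x,d@y))"
```

```text
time: 27.15
position: [0.3841, -0.1056, 0.2046]
tool_rot: [0.085, 0.996, 0.001, -0.001]
ft_force: [0.3, 0.3, 0.5]
grip_width: 0.0433
grip_force: 0.0
373 [ 0.37910183 -0.113835    0.12824128] [ 0.39075094 -0.10208446  0.13339746] [ 0.3844277  -0.10781502  0.1313251 ]
[-0.04757362  0.01754027] 0.05070414091600877
[-0.1  -0.28  7.18] [ 0.38453338 -0.10516845  0.2047978 ]
angle 1.3868706527865988
```

```bash
python3 -m pendant '[{"jaw":0.5,"linear":[-0.1,-0.25,2.5],"twist":0},{"jaw":0.5,"linear":[0,0,2.5],"twist":0},{"jaw":0.5,"linear":[0,0,1.9],"twist":0},{"jaw":0.5,"linear":[0,0,0],"twist":0},{"jaw":0,"linear":[0,0,0],"twist":0},{"jaw":0,"linear":[0,0,0],"twist":0},{"jaw":0,"linear":[0,0,0],"twist":0},{"jaw":0,"linear":[0,0,0],"twist":0},{"jaw":0,"linear":[0,0,0],"twist":0},{"jaw":0,"linear":[0,0,0],"twist":0},{"jaw":0,"linear":[0,0,0],"twist":0},{"jaw":0,"linear":[0,0,0],"twist":0}]' 8
```

```text
time: 28.2
position: [0.3852, -0.1086, 0.137]
tool_rot: [0.085, 0.996, -0.0, 0.0]
ft_force: [-0.6, 0.7, 5.6]
grip_width: 0.0113
grip_force: 8.0
```

```bash
python3 -m pendant '[{"jaw":0,"linear":[-0.26,0.9,0],"twist":0},{"jaw":0,"linear":[-0.45,0.89,0],"twist":0},{"jaw":0,"linear":[-0.62,0.78,0],"twist":0},{"jaw":0,"linear":[-0.77,0.65,0],"twist":0},{"jaw":0,"linear":[-0.87,0.48,0],"twist":0},{"jaw":0,"linear":[-0.96,0.29,0],"twist":0},{"jaw":0,"linear":[-0.99,0.1,0],"twist":0},{"jaw":0,"linear":[-0.1,0,0],"twist":0},{"jaw":0,"linear":[0,0,0],"twist":0},{"jaw":0,"linear":[0,0,0],"twist":0}]'
```

```text
time: 29.03
position: [0.4431, -0.0751, 0.1365]
tool_rot: [0.086, 0.996, 0.002, 0.001]
ft_force: [1.6, 8.1, 3.6]
grip_width: 0.0113
grip_force: 8.0
```

```bash
python3 -m pendant '[{"jaw":0.4,"linear":[0,0,0],"twist":0},{"jaw":0.4,"linear":[0,0,0],"twist":0},{"jaw":0.4,"linear":[0,0,0],"twist":0},{"jaw":0.5,"linear":[0,0,-2],"twist":0},{"jaw":0.5,"linear":[0,0,-3],"twist":0},{"jaw":0.5,"linear":[0,0,-2],"twist":0},{"jaw":0.5,"linear":[0,0,0],"twist":0},{"jaw":0.5,"linear":[0,0,0],"twist":0}]'
python3 -c "
from h import *
c=snap('wrist','w12.png')
pts=[dep(c,u,v) for v in range(150,300) for u in range(240,400) if c['depth'][v,u]>0]
pts=np.array([p for p in pts if .128<p[2]<.137]); k=(pts.min(0)+pts.max(0))/2; print(len(pts),k)
pv=np.array([.4325,-.1255]); d=k[:2]-pv; x=np.array([.9857,-.1685]);y=np.array([.1685,.9857]); print('angle',np.arctan2(-d@x,d@y),np.linalg.norm(d),tool()[0])
print(proj(c,(.4325,-.1255,.11)),proj(c,k))
print(delta([*k[:2],.137]))"
```

```text
time: 29.7
position: [0.4425, -0.0774, 0.2074]
tool_rot: [0.085, 0.996, -0.001, 0.002]
ft_force: [0.1, 0.8, 0.0]
grip_width: 0.0432
grip_force: 0.0
369 [ 0.43744883 -0.07563052  0.13098044]
angle 0.07039611768502388 0.05011442705326472 [ 0.44160956 -0.07692989  0.20638273]
[233.07049854 250.35945667] [318.41083288 254.77784401]
[0.44 0.06 6.94]
```

View pics/w12.png

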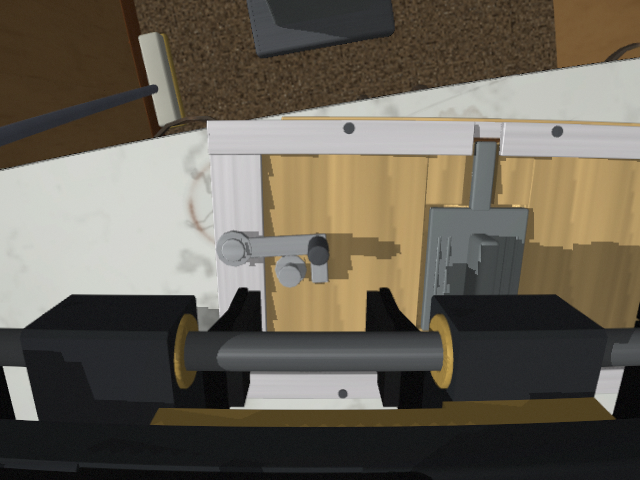

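The knob (318,248), pivot (234,248) and stud (290,271) match their starting positions, with a measured angle of about 0.07 rad. That's too close to the 0.09 limit, so I'll nudge the knob home from the robot's side with shut fingers.

```bash
python3 -m pendant '[{"jaw":0,"linear":[2.6,0,0],"twist":0},{"jaw":0,"linear":[0,0,0],"twist":0},{"jaw":0,"linear":[0,0,0],"twist":0},{"jaw":0,"linear":[0,0,0],"twist":0},{"jaw":0,"linear":[0,0,2.5],"twist":0},{"jaw":0,"linear":[0,0,2.5],"twist":0},{"jaw":0,"linear":[0,0,1.9],"twist":0},{"jaw":0,"linear":[0,0,0],"twist":0},{"jaw":0,"linear":[-0.3,0,0],"twist":0},{"jaw":0,"linear":[-0.2,0,0],"twist":0},{"jaw":0,"linear":[0,0,0],"twist":0}]'
python3 -m pendant '[{"jaw":0,"linear":[-0.2,0,0],"twist":0},{"jaw":0,"linear":[0,0,0],"twist":0},{"jaw":0,"linear":[0,0,0],"twist":0}]'
```

```text
time: 30.67
position: [0.4222, -0.0736, 0.1383]
tool_rot: [0.084, 0.996, -0.0, 0.001]
ft_force: [0.1, 0.3, 0.1]
grip_width: 0.0004
grip_force: 0.1
time: 30.92
position: [0.4232, -0.0736, 0.1382]
tool_rot: [0.084, 0.996, -0.0, 0.001]
ft_force: [-0.7, 0.2, 0.6]
grip_width: 0.0006
grip_force: 0.2
```

```bash
python3 -m pendant '[{"jaw":0,"linear":[-0.2,0,0],"twist":0},{"jaw":0,"linear":[0,0,0],"twist":0},{"jaw":0,"linear":[0,0,0],"twist":0}]'
python3 -m pendant '[{"jaw":0,"linear":[-0.2,0,0],"twist":0},{"jaw":0,"linear":[0,0,0],"twist":0},{"jaw":0,"linear":[0,0,0],"twist":0}]'
python3 -m pendant '[{"jaw":0,"linear":[-0.2,0,0],"twist":0},{"jaw":0,"linear":[0,0,0],"twist":0},{"jaw":0,"linear":[0,0,0],"twist":0}]'
```

```text
time: 31.17
position: [0.424, -0.0734, 0.1376]
tool_rot: [0.084, 0.996, 0.0, -0.001]
ft_force: [-3.1, 1.5, 1.6]
grip_width: 0.0005
grip_force: 1.4
time: 31.42
position: [0.4244, -0.0733, 0.1373]
tool_rot: [0.084, 0.996, 0.001, -0.003]
ft_force: [-6.1, 1.2, 4.3]
grip_width: 0.0005
grip_force: 2.9
time: 31.67
position: [0.4246, -0.0732, 0.1371]
tool_rot: [0.084, 0.996, 0.001, -0.005]
ft_force: [-9.3, 0.1, 7.1]
grip_width: 0.0004
grip_force: 4.3
```

The knob is hard against its stop: force rises to 9 N with almost no motion. Back off, lift away and hand in after a last check.

```bash
python3 -m pendant '[{"jaw":0,"linear":[1.2,0,0],"twist":0},{"jaw":0,"linear":[0.5,0,0],"twist":0},{"jaw":0,"linear":[0,0,-3],"twist":0},{"jaw":0,"linear":[0,0,-3],"twist":0},{"jaw":0,"linear":[-1,1,-2],"twist":0},{"jaw":0,"linear":[-1,3,-1],"twist":0},{"jaw":0,"linear":[-1,3,0],"twist":0},{"jaw":0,"linear":[0,0,0],"twist":0},{"jaw":0,"linear":[0,0,0],"twist":0},{"jaw":0,"linear":[0,0,0],"twist":0}]'
python3 -c "
from h import *
c=snap('wrist')
for q in [(.4705,.017,.123),(.439,-.0755,.132),(.4325+.09*.17-.02*.986,-.02,.097)]:
    u,v=proj(c,q); print(dep(c,u,v).round(4))
pts=[dep(c,u,v) for v in range(100,290) for u in range(60,320) if c['depth'][v,u]>0]
pts=np.array([p for p in pts if .128<p[2]<.137 and p[1]<-.04]); k=(pts.min(0)+pts.max(0))/2;print(k)
d=k[:2]-[.4325,-.1255];print(np.arctan2(-d@[.9857,-.1685],d@[.1685,.9857]))"
```

```text
time: 32.5
position: [0.4533, -0.0078, 0.2274]
tool_rot: [0.084, 0.996, -0.0, 0.0]
ft_force: [-0.6, -0.6, -0.1]
grip_width: 0.0004
grip_force: 0.0
[0.4703 0.017  0.1236]
[0.383  0.0024 0.3723]
[ 0.4283 -0.0201  0.0958]
[ 0.44029375 -0.07606309  0.13070611]
0.012944404159903552
```

Rib up at 0.1236 m, hook at about 0.01 rad, arm clear.

```bash
python3 -c "
from rig import robot
print(robot.hand_in())"
```

```text
the job is handed in; nothing more can be done
None
```

The larder box is packed and handed in (no score came back): both tins present measured upright inside before I shut the cover, its tab is up, the hook is about 0.01 rad from closed, and the arm never went near the jar or glass.

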